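# Clamp a steel box to the bench rail with a T-bolt

## Robot

A 6-joint arm with a two-finger parallel gripper is mounted at the origin on the work surface. World frame = base frame: x ahead of the robot, y to its left, z up, the work surface at z = 0. Lengths are in m, angles in rad, forces in N, time in s.
With the tool pointing down it reaches from about 0.325 to 0.9 m from the base axis. Payload 6.1 kg.
Tool frame: the origin (TCP) lies on the centre line of the jaws, within the pads' length; the fingertips stand arm.finger_overhang ahead of it and the grasp point (between the pads) lies 6 mm ahead of it (arm.finger_overhang is the distance from the TCP to the fingertips, in m); y points along the fingers, z is the direction in which the jaws open and shut, and the axes are right-handed (so a half turn about y gives the same grasp; the last joint's range is limited). The gripper opens to 87 mm and grips with 3 to 60 N. Pads are 19 mm wide; open, the fingers measure 117 mm over their backs; the gripper's body (75 mm by 190 mm) begins 51 mm behind the grasp point.
Start: joints at [-1.234, 0.22, 1.526, -0, 1.395, -0.126], TCP at [0.279, -0.559, 0.248] pointing down, gripper open.
Joint ranges: [-2.98, 2.98], [-0.91, 2.08], [0.09, 2.57], [-1.24, 4.39], [0.2, 2.65], [-2.68, 2.68]. Speed limits (rad/s): [2.57, 2.57, 3.01, 3.14, 3.14, 3.14].

## Interface

Orientations are given as a unit quaternion [x, y, z, w].
In Python, from cell import arm gives the robot as it stands.
- The arm moves only by the tool jog_arm, never from a script. Its arguments are lists of equal length, an entry for each row: "xyz": the shift along the world's x, y, z in mm, a list of three; "twist": the turn about the world's z in rad; "hand": the finger opening in mm, from 0 to 87. In form: {"xyz": [[x, y, z], ...], "twist": [twist, ...], "hand": [hand, ...]}. A call has 1 to 12 rows; each row shifts and turns the commanded pose from where the row before left it; what a row does not reach is not made up. A row lasts 1/10 s, in which the tool goes at most 50 mm and 8.59 degrees, less where a joint would pass 70% of its speed; a pose out of reach is approached as far as the arm can. A call with a gripper value outside its range is refused whole. The fingers move at their own pace and stop on an object; "grip_force" is the grip in N (left out, the last holds). Time passes only in rows, so rows that do not move let the fingers close. It gives the time, the measured TCP pose, the force and the opening at its end, in the units of the state.
- arm.get_state(): the state, without advancing time (a new reading comes with each control period).
- arm.grab_frame(name): name is "scene" or "top"; returns (picture, depth): 384x512x3 uint8, blue, green, red; 384x512 float32, m along the optical axis (not along the pixel's ray), 0 where there is no reading.
- arm.camera_params(name): a dict with "mtx" (3x3 intrinsics, pixels), "xyz" and "orientation" of the camera in the world. Camera axes: x right, y up, looking along -z (the intrinsics and any distortion apply to the point x, -y, -z); pixel columns grow to the right and rows downward; lengths in m; the calibration is good to about 2 mm. A picture is of the moment at which its call begins. camera_params takes no time and is no camera call.
- arm.sign_off(): hands the job in, once; it reports no verdict.
Trained networks look in the newest picture that a camera, given by its name, has taken for a name from the list of things; names that differ only in an ending like _2 or _b are one class to them, and where a whole thing is asked for, a point or a joint stands for the part that bears it (a point fixed in the world has none). Each returns a list of dicts, best first, with "confidence" (0 to 1); they miss things now and then, are a little off and sometimes report something else, mostly with a low value. They report only what shows in the picture. A call takes as long as a camera call. They do not tell look-alikes from the thing itself.
- arm.find_in(camera, name): "position" ([x, y, z] in m, in the coordinates of the camera as it stood for that picture, good to about 4 mm: the middle of the surface that is visible of it).
- arm.cut_out(camera, name): "pixels" (384x512 bool, what is visible of it).
- arm.mark_of(camera, name): "position" ([x, y, z] in m, in the coordinates of the camera as it stood for that picture, good to about 4 mm: a listed point, or the origin of a listed thing).
The state is a dict: "time": time; "joint_positions": joint angles; "qd": joint speeds; "effort": joint torques, N m; "ee_pos": TCP position; "tcp_rot": TCP orientation; "ft_force": force on the tool from outside, world axes, zero at the start; "torque": the same for the moment, N m; "grip_width": finger opening in m.
Only numpy, scipy, OpenCV 4.12 (cv2) and the standard library are available. Lean on these libraries where they do the work, as an engineer would, in place of code of your own. Each camera call takes 0.05 s, during which the arm holds its last target. There are 200 camera calls.

## Task

Clamp the grey steel box down to the bench rail with the T-bolt: take the bolt by its round knob from the wooden stand, drop its head lengthwise into the rail's slot, slide it gently along until the shank is home in the notch of the box's tab, and turn it clockwise until the head stands square across the slot and catches. Keep turning the knob clockwise by feel until it presses firmly on the tab and holds the head tight up under the rail's lips, without ever forcing the bolt, then let go; leave the other things on the bench alone.

Things in the scene. Friction and masses are not known exactly. Their poses are not given: they have to be found in the camera images.
- bolt: Loose steel T-bolt, 0.2 to 0.3 kg with knob, upright in the stand's pocket. Origin: centre of the head's underside; z up the shank, x along the head. Head 32 (x) x 16 (y) x 7 mm, two opposite corners cut back: in the rail it turns clockwise (from above) from lengthwise to square and stops there on the slot's inner walls, within 0.2 rad past square. Shank 10 mm thick.
- bolt_knob (a point): Point on the shank 48 mm above the bolt's origin, a good height to grip the knob. Knob: steel collar 26 mm across, 6 mm high, under a knurled round grip 30 mm across, 30 mm high (36 in all). Its underside starts 21.5 to 26.5 mm above the bolt's origin, unlike each time and not measured. The knob is stiff on the thread (0.08 N m): knob and bolt turn together until the head stops.
- bolt_thread (a point): Point on the shank 15 mm above the bolt's origin. With the head stopped, the knob comes down 3.8 mm per rad clockwise (held at one height, it lifts the bolt instead) and stays where left. Its grip has a springy core: 0.8 N m per rad of twist, springs back on letting go. Turning takes 0.08 N m while loose; 0.2 to 0.3 is firm (some 15 N of clamping). Over 40 N on tab or 60 N on rail is forcing it.
- rail: Fixed aluminium T-slot rail, 260 (x) x 48 x 18 mm high. Origin: centre of the underside; x along the slot. Slot open above all along: neck 19 mm wide between two 5 mm thick lips (13 to 18 mm above the bench); undercut 33 mm wide, 9 mm high, its floor 4 mm above the bench. So the head has 2 mm of play in height under the lips.
- cashbox: Fixed grey steel box with pull-out tray, 220 (x) x 160 (y) x 81 mm high with handle, 68 to 228 mm to the +y side of its origin. Axes as the rail's. Origin: on the bench below the notch's seat. A steel tab (19 to 24 mm above the bench, x -20 to 25, y -24 to 69 mm) reaches over the rail; its upright leg, 69 mm high, is at y 66 to 69 mm.
- seat (a point): On the tab's top face, 24 mm above the bench, where the shank's axis lies when pushed fully home (+x of the rail). The tab's U-notch is 14 mm wide on the slot's centre line, open to -x, ending 5 mm beyond this point. 45 to 60 mm before this point (towards -x of the rail) nothing covers the slot: drop the bolt in there.
- stand: Fixed plywood block 70 x 70 x 20 mm. Origin: centre of the underside. Pocket in its top 37 (x) x 21 (y) mm, 8 mm deep; the bolt's head stands in it.
- ramekin: White ceramic ramekin, 84 mm across, 45 mm high; bystander. Origin: centre of the underside.
- level: Short orange level, 200 mm long (x), 22 mm wide, 45 mm high; bystander. Origin: centre of the underside.
- pliers: Chrome locking pliers lying flat, about 210 mm long (x), 12 mm high; bystander. Origin: near the middle, on the bench.
- scraper: Green plastic scraper lying flat, 170 mm long (x), 65 mm wide, 14 mm high; bystander. Origin: near the middle, on the bench.
Things that resemble listed ones, but are neither listed nor needed, are in the scene too. Of the things that look like the bolt, the smallest one is meant.

How it is judged:
On the way, in this order (a step that is already met when the one before it is completed fails the run):
1. the bolt's head is in the rail's slot, below the lips (z of bolt in the frame of rail between 0.001 and 0.0072 m and y of bolt in the frame of rail between -0.006 and 0.006 m and angle between bolt's own z axis and vertical below 0.12 rad), for 0.1 s.
2. the shank is home in the notch and the head is turned square across the slot (z of bolt in the frame of rail below 0.0072 m and y of bolt in the frame of rail between -0.006 and 0.006 m and angle between bolt's own z axis and vertical below 0.12 rad and horizontal distance between bolt and seat below 0.007 m and angle between the x axis of bolt and the y axis of rail, either way round below 0.35 rad), for 0.1 s.
At the end, for the whole second after the job is handed in: Bolt upright (0.12 rad), shank within 7 mm of the seat, head square across the slot within 0.35 rad and drawn up under the lips (origin 4.5 to 7.2 mm above the bench), knob pressing on the tab and head on the rail with over 5 N each; released, at rest (all of step 2 and z of bolt in the frame of rail above 0.0045 m and contact force between bolt and cashbox above 5 N and contact force between bolt and rail above 5 N and linear speed of bolt below 0.01 m/s); the robot touches nothing.
It fails at once if the bolt or its knob is forced against the box's tab (over 40 N) (contact force between bolt and cashbox above 40 N).
It fails at once if the bolt is forced against the rail (over 60 N) (contact force between bolt and rail above 60 N).
It fails at once if a bystander is pushed more than 30 mm (distance of any of ramekin, level, pliers, scraper from where it was at the start of the episode above 0.03 m).
It also fails if it takes over 72 s, if anything falls off the work surface, if the arm or the gripper's body presses on something with over 40 N, if the wrist force passes 120 N, or if a joint passes its speed limit or range.

## Working session

There is one attempt and no reset: what is moved stays moved. The work goes in short steps, Python scripts to look and compute and a tool call to move; the robot and the scene stay as the last step left them, time stands still between calls to the robot, and variables do not carry over. Pictures are saved under pics/ and viewed, about 8 in all and at most 12, crops included, and the job is handed in when it is done.

Besides the shell and the picture viewer there is one more tool, called as a command line: name --pt "numbers of a row" for each row, then --argument value for the rest. jog_arm: Moves the arm, as the interface text tells. Its arguments: {"type":"object","properties":{"xyz":{"type":"array"},"twist":{"type":"array"},"hand":{"type":"array"},"grip_force":{"type":"number"}},"required":["xyz","twist","hand"]}

```bash
mkdir -p pics; ls
cat > h.py <<'E'
import numpy as np, cv2
from cell import arm
from scipy.spatial.transform import Rotation as R
def pose(c):
    p=arm.camera_params(c); return np.array(p["mtx"]),np.array(p["xyz"]),R.from_quat(p["orientation"]).as_matrix()
def w(c,pos):
    K,t,Q=pose(c); return Q@np.array(pos)+t
def cloud(c,d):
    K,t,Q=pose(c); v,u=np.mgrid[:d.shape[0],:d.shape[1]]
    P=np.stack([(u-K[0,2])/K[0,0]*d,-(v-K[1,2])/K[1,1]*d,-d],-1)
    return P@Q.T+t
def pix(c,p):
    K,t,Q=pose(c); q=Q.T@(np.array(p)-t); return K[0,0]*q[0]/-q[2]+K[0,2], K[1,1]*-q[1]/-q[2]+K[1,2]
E
python3 - <<'E'
from h import *
for c in("scene","top"):
    im,d=arm.grab_frame(c); cv2.imwrite(f"pics/{c}1.png",im); np.save(f"{c}1.npy",d)
    p=arm.camera_params(c);print(c,p)
    for n in("bolt","bolt_knob","rail","cashbox","seat","stand"):
        print(n,[(np.round(w(c,r["position"]),4).tolist(),round(r["confidence"],2)) for r in arm.mark_of(c,n)][:4])
s=arm.get_state();print({k:np.round(v,4).tolist() for k,v in s.items()},arm.finger_overhang)
E
```

```text
pics
scene {'mtx': array([[494.75922044,   0.        , 256.52294078],
       [  0.        , 494.75922044, 189.36918724],
       [  0.        ,   0.        ,   1.        ]]), 'xyz': array([ 1.51047174, -0.64612519,  0.8606265 ]), 'orientation': array([0.4127206 , 0.21359581, 0.42377223, 0.77746745])}
bolt [([0.4433, -0.2155, -0.0005], 0.84), ([0.492, -0.1427, 0.0033], 0.74), ([0.57, -0.2327, 0.0181], 0.62)]
bolt_knob [([0.4465, -0.212, 0.0649], 0.78), ([0.4925, -0.1402, 0.0671], 0.72), ([0.5706, -0.2326, 0.0557], 0.58)]
rail [([0.5685, 0.0035, 0.0008], 0.94)]
cashbox []
seat [([0.6094, 0.0107, 0.0269], 0.92)]
stand [([0.5645, -0.2358, 0.0011], 0.86)]
top {'mtx': array([[403.49197196,   0.        , 250.18937958],
       [  0.        , 403.49197196, 193.35614588],
       [  0.        ,   0.        ,   1.        ]]), 'xyz': array([ 0.42033903, -0.01972855,  1.21187333]), 'orientation': array([ 0.042464  , -0.04004313, -0.69577482,  0.71588459])}
bolt [([0.5672, -0.229, 0.0122], 0.68), ([0.4934, -0.1371, 0.0041], 0.62), ([0.444, -0.205, -0.0035], 0.55)]
bolt_knob [([0.4402, -0.2119, 0.0649], 0.78), ([0.5695, -0.2296, 0.0618], 0.68)]
rail [([0.5664, 0.0072, -0.0035], 0.6)]
cashbox [([0.6111, 0.0133, -0.0013], 0.87)]
seat [([0.6123, 0.0169, 0.0265], 0.62)]
stand [([0.5663, -0.2257, -0.0014], 0.86), ([0.6086, 0.0169, 0.0223], 0.3)]
{'time': 0.7, 'joint_positions': [-1.2341, 0.2203, 1.5265, -0.0, 1.3947, -0.1261], 'qd': [0.0001, 0.0001, 0.0004, -0.0007, -0.0003, -0.0014], 'effort': [-0.0029, -49.4413, -38.7616, 0.0697, 0.0466, 0.0], 'ee_pos': [0.279, -0.5592, 0.2476], 'tcp_rot': [0.1622, -0.6882, 0.6883, -0.1622], 'ft_force': [0.2176, -0.1806, -0.6292], 'torque': [0.0273, -0.0151, -0.0303], 'grip_width': 0.0871} 0.025
```

Run:
```python
import cv2
a=cv2.imread("pics/scene1.png");b=cv2.imread("pics/top1.png")
cv2.imwrite("pics/s1b.png",cv2.resize(a,(800,600)))
cv2.imwrite("pics/t1b.png",cv2.resize(b,(800,600)))
```

```text
(no output)
```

View pics/s1b.png

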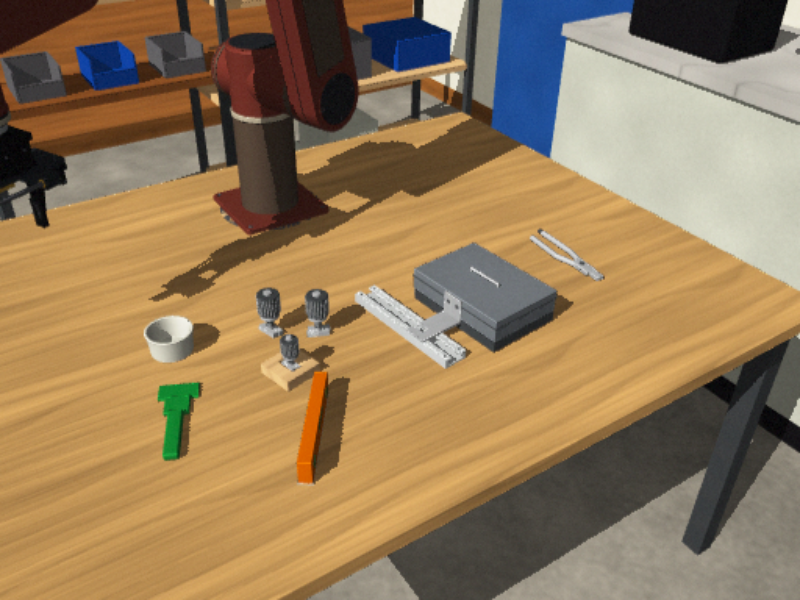

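View pics/t1b.png

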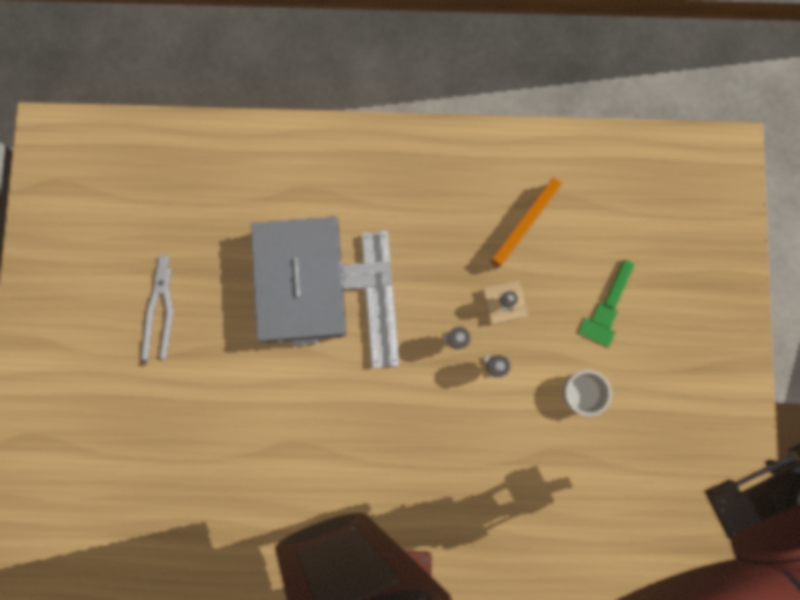

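The scene view shows the small bolt on the plywood stand at about (290,345), with two larger look-alikes at (268,310) and (317,310). The tab reaches over the rail at (440,320). In the top view the stand is at (505,303), the rail runs from (375,235) to (387,365), and world +x points up in the image.

Run:
```python
from h import *
for c in("scene","top"):
    im,_=arm.grab_frame(c); d=np.load(f"{c}1.npy"); P=cloud(c,d); print(c)
    for n in("rail","stand","bolt","cashbox"):
        for r in arm.cut_out(c,n)[:3]:
            m=r["pixels"]; Q=P[m]; Q=Q[d[m]>0]
            z=Q[:,2]; print(n,round(r["confidence"],2),len(Q),"mean",Q.mean(0).round(4),"zpct",np.percentile(z,[2,20,50,80,98]).round(4))
            if n=="rail": T=Q[(z>.013)&(z<.023)]
            elif n=="stand": T=Q[(z>.015)&(z<.025)]
            elif n=="bolt": T=Q[z>np.percentile(z,98)-.012]
            else: T=Q[(z>.022)&(z<.03)&(Q[:,1]<.05)]
            if len(T)>8: print("   ",len(T),T.mean(0).round(4),cv2.minAreaRect((T[:,:2]*1000).astype(np.float32)),T[:,2].mean().round(4))
z=R.from_quat(arm.get_state()["tcp_rot"]).as_matrix();print(z.round(3))
# rectified view (top down at z=.02) from scene camera
def rect(c,im,x0,x1,y0,y1,h,s):
    K,t,Q=pose(c); W=int((x1-x0)*s);H=int((y1-y0)*s)
    v,u=np.mgrid[:H,:W]; p=np.stack([x0+u/s,y1-v/s,np.full(u.shape,h)],-1)
    q=(p-t)@Q; return cv2.remap(im,(K[0,0]*q[...,0]/-q[...,2]+K[0,2]).astype(np.float32),(-K[1,1]*q[...,1]/-q[...,2]+K[1,2]).astype(np.float32),cv2.INTER_CUBIC)
out=[]
for c in("scene","top"):
    im=cv2.imread(f"pics/{c}1.png")
    out.append(np.hstack([rect(c,im,.515,.625,-.28,-.18,.02,3600),rect(c,im,.42,.72,-.04,.06,.018,1300)]) if 0 else cv2.resize(rect(c,im,.52,.62,-.28,-.18,.02,3800),(380,380)))
a=np.hstack(out)
b=np.hstack([cv2.resize(rect(c,cv2.imread(f"pics/{c}1.png"),.42,.72,-.07,.09,.018,1266),(380,203)) for c in("scene","top")])
cv2.imwrite("pics/rect.png",np.vstack([a,b]))
```

```text
scene
rail 0.67 1078 mean [0.5743 0.0021 0.0111] zpct [-0.0002  0.0034  0.0137  0.0174  0.02  ]
    557 [0.5721 0.0031 0.0169] ((568.8697509765625, 3.167133331298828), (265.9366455078125, 53.882591247558594), 6.102373123168945) 0.0169
stand 0.93 507 mean [ 0.5813 -0.2417  0.0153] zpct [-0.0003  0.0095  0.0178  0.0199  0.0226]
    344 [ 0.5771 -0.2393  0.019 ] ((569.895263671875, -234.59048461914062), (72.01211547851562, 73.54273986816406), 12.802167892456055) 0.019
stand 0.44 240 mean [ 0.5746 -0.2364  0.0503] zpct [0.0151 0.02   0.0554 0.0708 0.0774]
    51 [ 0.5712 -0.2354  0.0183] ((566.0020751953125, -236.89337158203125), (42.614463806152344, 25.562599182128906), 29.4537353515625) 0.0183
bolt 0.87 403 mean [ 0.4513 -0.215   0.0514] zpct [-0.0003  0.0108  0.0587  0.082   0.0876]
    124 [ 0.4495 -0.2144  0.0828] ((446.28118896484375, -213.0460205078125), (40.4164924621582, 41.29270553588867), 23.332130432128906) 0.0828
bolt 0.7 394 mean [ 0.5023 -0.1448  0.0513] zpct [-0.0007  0.0102  0.0589  0.0826  0.0883]
    121 [ 0.4995 -0.1433  0.0832] ((497.1761474609375, -143.2784729003906
[... 1272 characters left out ...]
3 0.0804 0.0832 0.086  0.0899]
    157 [ 0.4934 -0.1378  0.084 ] ((493.6180725097656, -137.6728057861328), (37.983333587646484, 37.29936599731445), 19.870210647583008) 0.084
bolt 0.7 101 mean [ 0.5657 -0.2279  0.0674] zpct [0.0231 0.0675 0.0708 0.0733 0.0782]
    83 [ 0.5671 -0.229   0.0717] ((566.7033081054688, -228.99749755859375), (28.158727645874023, 26.31671142578125), 30.463712692260742) 0.0717
cashbox 0.91 4843 mean [0.5918 0.1468 0.0653] zpct [0.0184 0.0682 0.0709 0.0729 0.0761]
    170 [0.6137 0.0203 0.0241] ((613.0804443359375, 18.96049690246582), (45.170654296875, 60.38364028930664), 6.571049213409424) 0.0241
[[-0.895 -0.     0.446]
 [-0.446  0.    -0.895]
 [-0.    -1.    -0.   ]]
```

View pics/rect.png

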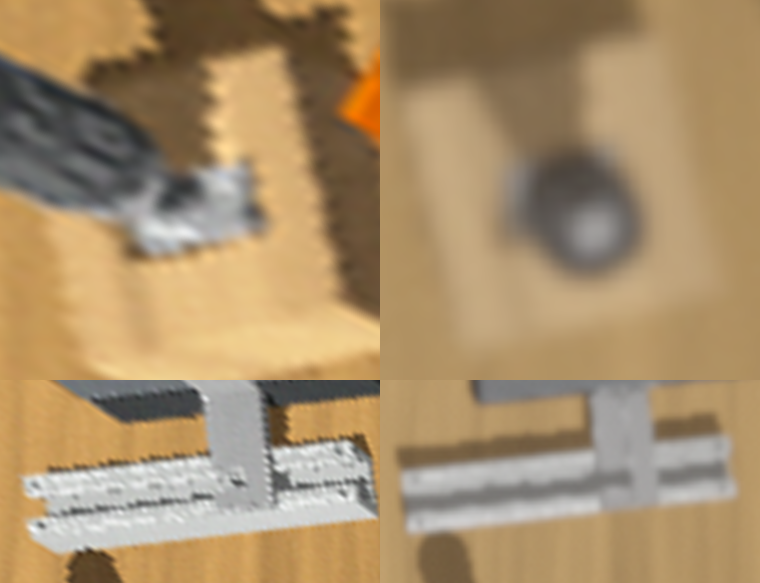

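The head lies along the stand's x axis, at a yaw of about 0.24 rad. The rail's yaw is about 0.107 rad. I'll go above the bolt with the jaw angle set so that wrist range is left for turning clockwise.

jog_arm --pt "24 27 0" --pt "24 27 0" --pt "24 27 0" --pt "24 27 0" --pt "24 27 0" --pt "24 27 -5" --pt "24 27 -10" --pt "24 27 -10" --pt "24 27 -10" --pt "24 27 -10" --pt "24 27 -10" --pt "25.5 30 -10" --twist '[0.15,0.15,0.15,0.15,0.15,0.15,0.15,0.15,0.15,0.15,0.15,0.15]' --hand '[60,60,60,60,60,60,60,60,60,60,60,60]' --grip_force 20

```text
time: 2.4
ee_pos: [0.5694, -0.2313, 0.1823]
tcp_rot: [0.641, -0.299, 0.299, -0.641]
ft_force: [0.1, -0.1, 0.4]
grip_width: 0.0602
```

jog_arm --pt "0 0 -5" --pt "0 0 -10" --pt "0 0 -10" --pt "0 0 -10" --pt "0 0 -10" --pt "0 0 -8" --pt "0 0 0" --pt "0 0 0" --pt "0 0 0" --twist '[0.15,0.15,0.15,0.15,0.15,0.15,0.15,0.15,0]' --hand '[60,60,60,60,60,60,60,60,60]'

```text
time: 3.3
ee_pos: [0.5686, -0.2323, 0.1295]
tcp_rot: [-0.698, -0.114, 0.114, 0.698]
ft_force: [0.3, -0.2, 0.1]
grip_width: 0.0602
```

Run:
```python
from h import *
s=arm.get_state(); print(np.round(s["joint_positions"],3), R.from_quat(s["tcp_rot"]).as_matrix()[:,2].round(3))
im,d=arm.grab_frame("scene"); u,v=map(int,pix("scene",[.5685,-.232,.08])); cv2.imwrite("pics/a.png",cv2.resize(im[v-60:v+50,u-70:u+70],None,fx=5,fy=5,interpolation=2))
print(pix("scene",[.5685,-.232,.0995]),pix("scene",[.5685,-.232,.0735]),u,v)
```

```text
[-0.516  0.302  1.659 -0.     1.18  -2.41 ] [-0.317  0.948  0.   ]
(np.float64(184.09991197613897), np.float64(207.86881778919087)) (np.float64(184.75785670133803), np.float64(215.92228600459865)) 184 213
```

View pics/a.png

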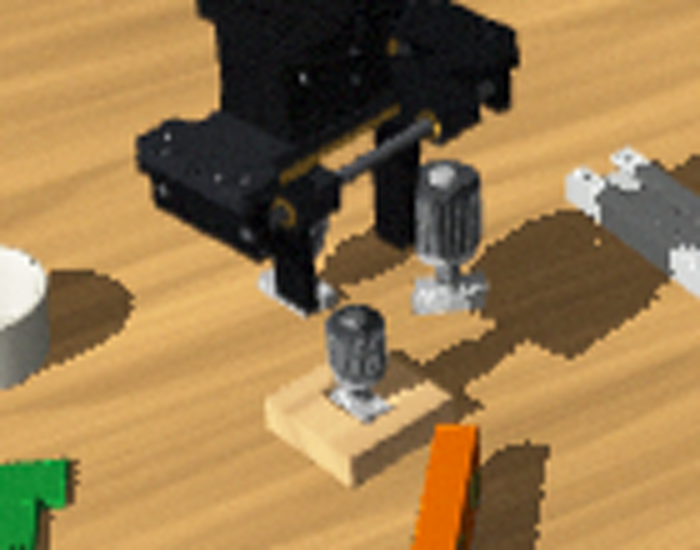

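The close-up shows the open fingers at (300,310) and (395,245), straddling the knob, whose top is at (355,318). Next I'll descend, grip lightly, reopen, turn 90° and grip again, which centres the jaws on both axes.

jog_arm --pt "0 0 -15" --pt "0 0 -15" --pt "0 0 -15" --pt "0 0 -14.5" --pt "0 0 0" --pt "0 0 0" --pt "0 0 0" --pt "0 0 0" --pt "0 0 0" --twist '[0,0,0,0,0,0,0,0,0]' --hand '[60,60,60,60,60,20,20,20,20]' --grip_force 4

```text
time: 4.25
ee_pos: [0.5691, -0.2325, 0.0709]
tcp_rot: [0.698, 0.113, -0.113, -0.698]
ft_force: [-0.2, -0.1, 0.2]
grip_width: 0.036
```

jog_arm --pt "0 0 0" --pt "0 0 0" --pt "0 0 0" --twist '[0,0,0]' --hand '[20,20,20]'

```text
time: 4.55
ee_pos: [0.5688, -0.2322, 0.0705]
tcp_rot: [0.698, 0.113, -0.113, -0.698]
ft_force: [-0.2, 1.0, 1.7]
grip_width: 0.0302
```

jog_arm --pt "0 0 0" --pt "0 0 0" --pt "0 0 0" --pt "0 0 0" --pt "0 0 0" --pt "0 0 0" --pt "0 0 0" --pt "0 0 0" --pt "0 0 0" --pt "0 0 0" --pt "0 0 0" --pt "0 0 0" --twist '[0,0,-0.15,-0.15,-0.15,-0.15,-0.15,-0.15,-0.15,-0.15,-0.15,-0.15]' --hand '[50,50,50,50,50,50,50,50,50,50,50,50]'

```text
time: 5.75
ee_pos: [0.5684, -0.2323, 0.0698]
tcp_rot: [0.587, -0.395, 0.395, -0.586]
ft_force: [0.3, -0.1, -0.8]
grip_width: 0.0497
```

jog_arm --pt "0 0 0" --pt "0 0 0" --pt "0 0 0" --pt "0 0 0" --pt "0 0 0" --pt "0 0 0" --pt "0 0 0" --twist '[0,0,0,0,0,0,0]' --hand '[20,20,20,20,20,20,20]'

```text
time: 6.45
ee_pos: [0.5686, -0.2322, 0.07]
tcp_rot: [-0.588, 0.393, -0.393, 0.588]
ft_force: [0.8, 0.2, -0.1]
grip_width: 0.0298
```

jog_arm --pt "0 0 0" --pt "0 0 0" --pt "0 0 0" --pt "0 0 0" --pt "0 0 0" --pt "0 0 0" --pt "0 0 0" --pt "0 0 0" --pt "0 0 0" --pt "0 0 0" --pt "0 0 0" --pt "0 0 0" --twist '[0,0,0.15,0.15,0.15,0.15,0.15,0.15,0.15,0.15,0.15,0.15]' --hand '[50,50,50,50,50,50,50,50,50,50,50,50]'

```text
time: 7.65
ee_pos: [0.5684, -0.2323, 0.07]
tcp_rot: [-0.698, -0.115, 0.115, 0.698]
ft_force: [0.8, 1.0, -0.2]
grip_width: 0.0499
```

jog_arm --pt "0 0 0" --pt "0 0 0" --pt "0 0 0" --pt "0 0 0" --pt "0 0 0" --pt "0 0 0" --pt "0 0 0" --twist '[0,0,0,0,0,0,0]' --hand '[20,20,20,20,20,20,20]' --grip_force 45

```text
time: 8.35
ee_pos: [0.5685, -0.2322, 0.07]
tcp_rot: [-0.698, -0.113, 0.113, 0.698]
ft_force: [0.5, 0.8, 0.8]
grip_width: 0.0293
```

jog_arm --pt "0 0 10" --pt "0 0 25" --pt "0 0 30" --pt "0 0 30" --pt "0 0 0" --twist '[0,0,0,0,0]' --hand '[20,20,20,20,20]'

```text
time: 8.85
ee_pos: [0.5714, -0.2339, 0.1709]
tcp_rot: [0.7, 0.116, -0.11, -0.696]
ft_force: [0.5, -0.3, -2.1]
grip_width: 0.0288
```

jog_arm --pt "0 15 0" --pt "-1 25 0" --pt "-1 30 0" --pt "-1 30 0" --pt "-1 30 0" --pt "-1 30 -10" --pt "-1 30 -10" --pt "-1.5 25 -15" --pt "-2 22 -15" --pt "0 0 -10" --pt "0 0 0" --pt "0 0 0" --twist '[0,-0.03,-0.05,-0.05,0,0,0,0,0,0,0,0]' --hand '[20,20,20,20,20,20,20,20,20,20,20,20]'

```text
time: 10.05
ee_pos: [0.5585, 0.0045, 0.1043]
tcp_rot: [-0.704, -0.067, 0.068, 0.704]
ft_force: [0.3, -0.2, -3.1]
grip_width: 0.0292
```

```bash
cat > look.py <<'E'
from h import *
import sys
s=arm.get_state();t=s["ee_pos"];print(np.round(t,4),np.round(s["joint_positions"],3),np.round(s["torque"],3))
for c in("scene","top"):
    im,d=arm.grab_frame(c);cv2.imwrite(f"pics/{c}2.png",im);P=cloud(c,d)
    for n in("bolt","bolt_knob"):
        for r in arm.mark_of(c,n):
            p=w(c,r["position"])
            if np.hypot(*(p-t)[:2])<.03: print(c,n,p.round(4),"minus tcp",((p-t)*1000).round(1))
    for r in arm.cut_out(c,"rail")[:1]:
        Q=P[r["pixels"]];T=Q[(Q[:,2]>.013)&(Q[:,2]<.023)];print(c,"rail",cv2.minAreaRect((T[:,:2]*1000).astype(np.float32)))
    u,v=map(int,pix(c,[t[0],t[1],.04])); h=40 if c=="top" else 55
    o=cv2.resize(im[v-h:v+h,u-h:u+h],(400,400),interpolation=2)
    out=o if c=="scene" else np.hstack([out,o]); print(c,"crop origin",u-h,v-h)
cv2.imwrite("pics/"+sys.argv[1],out)
E
python3 look.py b.png
```

```text
[0.5585 0.0045 0.1043] [-0.133  0.212  1.821 -0.     1.109 -1.895] [ 0.103 -0.159  0.003]
scene bolt [0.5584 0.0032 0.0526] minus tcp [ -0.1  -1.3 -51.7]
scene bolt [0.5588 0.0033 0.0645] minus tcp [  0.3  -1.2 -39.8]
scene bolt_knob [0.5589 0.0013 0.0924] minus tcp [  0.4  -3.2 -11.9]
scene rail ((569.111572265625, 4.555255889892578), (265.60845947265625, 53.70370101928711), 6.232530117034912)
scene crop origin 203 141
top rail ((568.32861328125, 2.446462631225586), (252.41668701171875, 47.52134704589844), 2.001302719116211)
top crop origin 203 152
```

View pics/b.png

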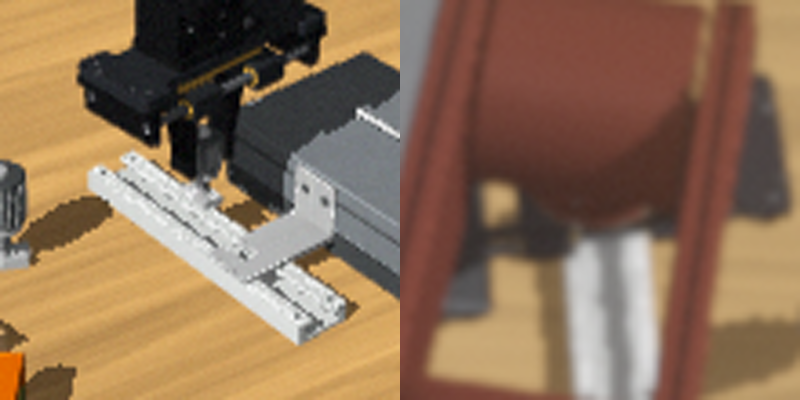

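Run:
```python
from h import *
yaw=.107; ax=np.array([np.cos(yaw),np.sin(yaw)]); ay=np.array([-ax[1],ax[0]])
o=np.array([.5685,.005])
def strip(c,im,a0,a1,h):
    K,t,Q=pose(c); a=np.linspace(a0,a1,160); b=np.arange(-.032,.0321,.001)
    B,A=np.meshgrid(b,a); xy=o+A[...,None]*ax+B[...,None]*ay
    q=(np.dstack([xy,np.full(A.shape,h)])-t)@Q
    return b,cv2.remap(cv2.cvtColor(im,6),(K[0,0]*q[...,0]/-q[...,2]+K[0,2]).astype(np.float32),(-K[1,1]*q[...,1]/-q[...,2]+K[1,2]).astype(np.float32),1)
for f,c in(("scene1","scene"),("top1","top"),("scene2","scene")):
    for a0,a1 in((-.12,-.04),(-.12,-.08),(-.08,-.04),(.08,.12)):
        b,s=strip(c,cv2.imread(f"pics/{f}.png"),a0,a1,.018)
        print(f,a0,a1); print(" ".join(f"{int(x*1000)}:{int(v)}" for x,v in zip(b,s.mean(0))) if (a0,a1)==(-.12,-.04) or a0>0 else "")
```

```text
scene1 -0.12 -0.04
-32:203 -31:204 -30:204 -28:205 -27:206 -26:207 -25:209 -24:211 -23:213 -22:215 -21:216 -20:217 -19:215 -18:212 -17:208 -16:204 -15:201 -14:200 -13:198 -12:192 -11:180 -10:164 -9:148 -8:140 -7:143 -6:154 -5:167 -4:178 -3:185 -2:189 -1:191 0:191 0:191 1:191 2:190 3:190 4:192 5:197 6:204 7:211 8:216 9:217 10:214 11:210 12:207 13:205 14:205 15:206 16:210 17:213 18:215 19:214 20:210 21:200 22:184 23:165 24:146 25:132 26:128 27:133 28:142 29:150 30:156 31:159 32:161
scene1 -0.12 -0.08

scene1 -0.08 -0.04

scene1 0.08 0.12
-32:209 -31:210 -30:210 -28:210 -27:211 -26:211 -25:211 -24:212 -23:215 -22:218 -21:221 -20:224 -19:223 -18:220 -17:214 -16:208 -15:201 -14:196 -13:193 -12:190 -11:183 -10:170 -9:151 -8:134 -7:129 -6:138 -5:157 -4:176 -3:188 -2:194 -1:197 0:198 0:199 1:198 2:198 3:197 4:197 5:198 6:201 7:205 8:210 9:212 10:210 11:206 12:202 13:199 14:197 15:197 16:198 17:200 18:203 19:206 20:208 21:205 22:195 23:176 24:153 25:131 26:119 27:118 28:127 29:138 30:146 31:152 32:155
top1 -0.12 -0.04
-32:130 -31:131 -30:132 -28:133 -27:135 -26:138 -25:142 -24:148 -23:155 -22
[... 1215 characters left out ...]
:220 8:224 9:225 10:223 11:220 12:217 13:216 14:215 15:216 16:219 17:222 18:223 19:223 20:218 21:210 22:199 23:185 24:171 25:162 26:159 27:161 28:164 29:165 30:161 31:153 32:143
scene2 -0.12 -0.08

scene2 -0.08 -0.04

scene2 0.08 0.12
-32:220 -31:221 -30:221 -28:222 -27:222 -26:222 -25:222 -24:223 -23:224 -22:226 -21:229 -20:231 -19:231 -18:228 -17:224 -16:218 -15:212 -14:207 -13:205 -12:201 -11:194 -10:180 -9:161 -8:143 -7:137 -6:147 -5:167 -4:186 -3:199 -2:206 -1:209 0:210 0:210 1:209 2:208 3:207 4:207 5:209 6:211 7:215 8:219 9:221 10:220 11:216 12:213 13:210 14:209 15:209 16:209 17:211 18:213 19:215 20:216 21:214 22:204 23:185 24:162 25:140 26:127 27:127 28:136 29:148 30:157 31:163 32:166
```

Run:
```python
from h import *
im=cv2.imread("pics/scene2.png"); t=arm.get_state()["ee_pos"]; f=9
u,v=map(int,pix("scene",[t[0],t[1],.04])); x0,y0=u-32,v-26
o=cv2.resize(im[y0:y0+60,x0:x0+80],None,fx=f,fy=f,interpolation=2)
P=lambda p:tuple(int(round((a-b+.5)*f)) for a,b in zip(pix("scene",p),(x0,y0)))
yaw=.107;ax=np.array([np.cos(yaw),np.sin(yaw),0]);ay=np.array([-ax[1],ax[0],0])
b=np.array([t[0],t[1],t[2]-.058])
for h in(0,.007):
    q=[P(b+sx*.016*ax+sy*.008*ay+[0,0,h]) for sx,sy in((-1,-1),(1,-1),(1,1),(-1,1))]
    cv2.polylines(o,[np.array(q)],True,(0,0,255),1)
for s in(-.015,.015):
    e=np.array([.428,.904,0])*s  # image-horizontal direction
    cv2.line(o,P(b+e+[0,0,.029]),P(b+e+[0,0,.06]),(0,255,255),1)
for s in(-.005,.005):
    e=np.array([.428,.904,0])*s
    cv2.line(o,P(b+e+[0,0,.007]),P(b+e+[0,0,.023]),(0,255,0),1)
r=np.array([.5685,.005,.018])
for s in(-.024,-.0095,.0095,.024): cv2.line(o,P(r+s*ay-.13*ax),P(r+s*ay+.13*ax),(255,0,0),1)
cv2.imwrite("pics/c.png",o)
```

```text
(no output)
```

View pics/c.png

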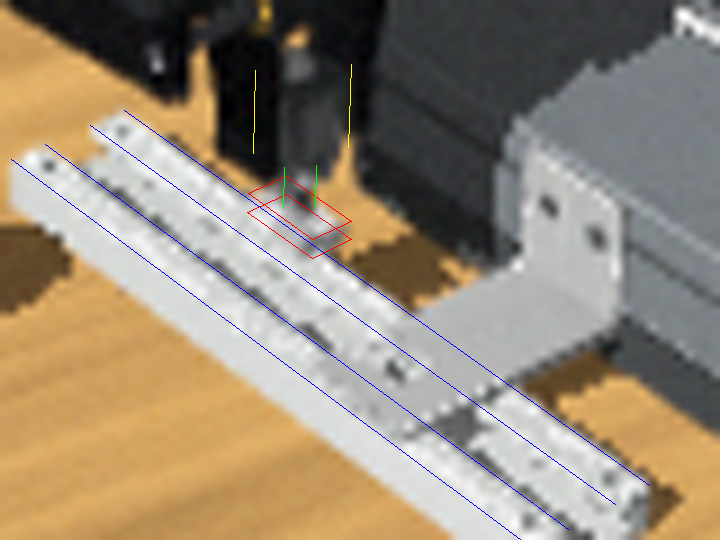

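The overlay shows the held bolt's head at (300,215), within about 1 mm of its projected position. The rail's far edge lies about 0.8 mm to the −y side of my drawn line. That puts the slot centre 1.5 mm to the −y side of the bolt, so I'll shift and lower gently.

jog_arm --pt "0 -1.5 -8" --pt "0 0 -8" --pt "0 0 -6" --pt "0 0 -3" --pt "0 0 -2" --pt "0 0 -1" --pt "0 0 -1" --pt "0 0 -1" --pt "0 0 -1" --twist '[0,0,0,0,0,0,0,0,0]' --hand '[20,20,20,20,20,20,20,20,20]'

```text
time: 11.35
ee_pos: [0.5598, 0.0033, 0.0753]
tcp_rot: [0.704, 0.068, -0.067, -0.704]
ft_force: [-3.0, 1.3, 9.4]
grip_width: 0.0288
```

Run:
```python
from h import *
s=arm.get_state();print(np.round(s["ee_pos"],4),np.round(s["ft_force"],2),np.round(s["torque"],3),R.from_quat(s["tcp_rot"]).as_matrix().round(3).tolist())
```

```text
[0.5598 0.0033 0.0753] [-3.01  1.29  9.37] [0.345 0.51  0.022] [[0.982, 0.002, -0.19], [0.19, 0.0, 0.982], [0.001, -1.0, -0.0]]
```

The head is resting on a lip at about 12 N. I'll ease the press and search in small yaw steps, clockwise first because the cut corners tolerate that direction better.

jog_arm --pt "0 0 0.5" --pt "0 0 0" --pt "0 0 0" --pt "0 0 0" --twist '[0,-0.03,-0.03,-0.03]' --hand '[20,20,20,20]'

```text
time: 11.75
ee_pos: [0.5599, 0.0033, 0.0756]
tcp_rot: [0.706, 0.036, -0.035, -0.706]
ft_force: [-1.0, 1.3, 3.1]
grip_width: 0.0294
```

jog_arm --pt "0 -0.7 0" --pt "0 -0.7 0" --pt "0 0 0" --twist '[0.02,0.02,0]' --hand '[20,20,20]'

```text
time: 12.05
ee_pos: [0.5599, 0.0023, 0.0757]
tcp_rot: [-0.705, -0.051, 0.05, 0.706]
ft_force: [-0.7, 4.1, 5.4]
grip_width: 0.0293
```

jog_arm --pt "0 0.7 0" --pt "0 0.7 0" --pt "0 0.7 0" --pt "0 0 0" --twist '[0,0,0,0]' --hand '[20,20,20,20]'

```text
time: 12.45
ee_pos: [0.56, 0.0032, 0.0755]
tcp_rot: [0.706, 0.051, -0.05, -0.705]
ft_force: [-1.1, -2.4, 6.5]
grip_width: 0.0293
```

jog_arm --pt "0 0.7 0" --pt "0 0.7 0" --pt "0 0 0" --twist '[0,0,0]' --hand '[20,20,20]'

```text
time: 12.75
ee_pos: [0.5597, 0.0049, 0.075]
tcp_rot: [0.706, 0.051, -0.05, -0.705]
ft_force: [0.7, -1.4, -1.9]
grip_width: 0.0293
```

jog_arm --pt "0 0 -1" --pt "0 0 -1" --pt "0 0 0" --twist '[0,0,0]' --hand '[20,20,20]'

```text
time: 13.05
ee_pos: [0.5579, 0.0057, 0.0713]
tcp_rot: [-0.705, -0.049, 0.051, 0.706]
ft_force: [0.7, 0.2, -2.3]
grip_width: 0.029
```

It's in the neck. I'll continue down.

jog_arm --pt "0 0 -1.5" --pt "0 0 -1.5" --pt "0 0 -1.5" --pt "0 0 -1.5" --pt "0 0 0" --twist '[0,0,0,0,0]' --hand '[20,20,20,20,20]'

```text
time: 13.55
ee_pos: [0.5588, 0.0054, 0.0662]
tcp_rot: [-0.705, -0.05, 0.05, 0.705]
ft_force: [0.1, 0.2, -2.2]
grip_width: 0.0289
```

jog_arm --pt "0 0 -1" --pt "0 0 -1" --pt "0 0 -1" --pt "0 0 0" --twist '[0,0,0,0]' --hand '[20,20,20,20]'

```text
time: 13.95
ee_pos: [0.5589, 0.0054, 0.0634]
tcp_rot: [-0.705, -0.05, 0.05, 0.705]
ft_force: [0.1, 0.9, -3.4]
grip_width: 0.0289
```

jog_arm --pt "0 0 -0.6" --pt "2 0.2 0" --pt "4 0.4 0" --pt "4 0.45 0" --pt "4 0.45 0" --pt "4 0.4 0" --pt "3 0.3 0" --pt "1 0.1 0" --pt "0 0 0" --twist '[0,0,0,0,0,0,0,0,0]' --hand '[20,20,20,20,20,20,20,20,20]'

```text
time: 14.85
ee_pos: [0.5811, 0.0077, 0.0629]
tcp_rot: [0.705, 0.05, -0.05, -0.705]
ft_force: [-0.4, -0.0, -1.9]
grip_width: 0.029
```

jog_arm --pt "2 0.2 0" --pt "2 0.2 0" --pt "2 0.2 0" --pt "2 0.2 0" --pt "2 0.25 0" --pt "2 0.2 0" --pt "2 0.2 0" --pt "1 0.1 0" --pt "0 0 0" --twist '[0,0,0,0,0,0,0,0,0]' --hand '[20,20,20,20,20,20,20,20,20]'

```text
time: 15.75
ee_pos: [0.5962, 0.0092, 0.063]
tcp_rot: [0.705, 0.05, -0.05, -0.705]
ft_force: [-0.8, 0.4, -2.2]
grip_width: 0.029
```

jog_arm --pt "1.5 0.15 0" --pt "1.5 0.15 0" --pt "1.5 0.15 0" --pt "1.5 0.2 0" --pt "1.5 0.15 0" --pt "0 0 0" --twist '[0,0,0,0,0,0]' --hand '[20,20,20,20,20,20]'

```text
time: 16.35
ee_pos: [0.6038, 0.01, 0.063]
tcp_rot: [0.705, 0.05, -0.05, -0.705]
ft_force: [-0.7, -0.6, -2.9]
grip_width: 0.0291
```

jog_arm --pt "1 0.1 0" --pt "1 0.1 0" --pt "1 0.1 0" --pt "1 0.1 0" --pt "0 0 0" --twist '[0,0,0,0,0]' --hand '[20,20,20,20,20]'

```text
time: 16.85
ee_pos: [0.6077, 0.0104, 0.063]
tcp_rot: [0.705, 0.05, -0.05, -0.705]
ft_force: [-0.0, -0.2, -2.0]
grip_width: 0.0291
```

jog_arm --pt "1 0.1 0" --pt "1 0.1 0" --pt "0 0 0" --twist '[0,0,0]' --hand '[20,20,20]'

```text
time: 17.15
ee_pos: [0.6097, 0.0106, 0.063]
tcp_rot: [0.705, 0.05, -0.05, -0.705]
ft_force: [0.4, -0.2, -2.7]
grip_width: 0.0288
```

jog_arm --pt "1 0.1 0" --pt "0.7 0.1 0" --pt "0 0 0" --twist '[0,0,0]' --hand '[20,20,20]'

```text
time: 17.45
ee_pos: [0.6113, 0.0108, 0.063]
tcp_rot: [0.705, 0.05, -0.05, -0.705]
ft_force: [0.1, -0.6, -2.9]
grip_width: 0.0287
```

jog_arm --pt "0.7 0.1 0" --pt "0.7 0.1 0" --pt "0 0 0" --twist '[0,0,0]' --hand '[20,20,20]'

```text
time: 17.75
ee_pos: [0.6126, 0.011, 0.0629]
tcp_rot: [-0.705, -0.05, 0.05, 0.705]
ft_force: [-0.5, 0.4, -2.7]
grip_width: 0.0293
```

jog_arm --pt "0.7 0.1 0" --pt "0.7 0.1 0" --pt "0 0 0" --twist '[0,0,0]' --hand '[20,20,20]'

```text
time: 18.05
ee_pos: [0.6132, 0.0111, 0.0626]
tcp_rot: [-0.705, -0.049, 0.051, 0.705]
ft_force: [-4.0, -0.7, -0.8]
grip_width: 0.0288
```

jog_arm --pt "0.7 0.1 0" --pt "0.7 0.1 0" --pt "0 0 0" --twist '[0,0,0]' --hand '[20,20,20]'

```text
time: 18.35
ee_pos: [0.6137, 0.0113, 0.0623]
tcp_rot: [-0.705, -0.048, 0.051, 0.705]
ft_force: [-7.4, -2.0, 0.9]
grip_width: 0.0292
```

The shank is home: contact starts at x ≈ 0.613. I'll back off the pressure and turn clockwise.

jog_arm --pt "-1.5 -0.2 0.2" --pt "-1.3 -0.2 0" --pt "0 0 0" --pt "0 0 0" --pt "0 0 0" --pt "0 0 0" --pt "0 0 0" --pt "0 0 0" --pt "0 0 0" --pt "0 0 0" --pt "0 0 0" --twist '[0,0,0,-0.1,-0.1,-0.1,-0.1,-0.1,-0.1,-0.1,0]' --hand '[20,20,20,20,20,20,20,20,20,20,20]'

```text
time: 19.45
ee_pos: [0.6127, 0.0113, 0.0631]
tcp_rot: [-0.679, 0.195, -0.195, 0.68]
ft_force: [-1.4, 0.6, -2.6]
grip_width: 0.0288
```

```bash
cat > st.py <<'E'
from h import *
s=arm.get_state();z=R.from_quat(s["tcp_rot"]).as_matrix()[:,2]
print(s["time"],np.round(s["ee_pos"],4),"F",np.round(s["ft_force"],1),"T",np.round(s["torque"],3),"q6",round(s["joint_positions"][5],3),"q1",round(s["joint_positions"][0],3),"phi",round(np.arctan2(z[1],z[0]),3))
E
python3 st.py
```

```text
19.45 [0.6127 0.0113 0.0631] F [-1.4  0.6 -2.6] T [0.219 0.213 0.047] q6 -1.122 q1 -0.11 phi 1.011
```

jog_arm --pt "0 0 0" --pt "0 0 0" --pt "0 0 0" --pt "0 0 0" --pt "0 0 0" --pt "0 0 0" --pt "0 0 0" --twist '[-0.1,-0.1,-0.1,-0.1,-0.1,-0.1,0]' --hand '[20,20,20,20,20,20,20]'

```text
time: 20.15
ee_pos: [0.6128, 0.0112, 0.0632]
tcp_rot: [-0.592, 0.387, -0.387, 0.592]
ft_force: [-1.7, 1.1, -2.8]
grip_width: 0.0291
```

```bash
python3 st.py
```

```text
20.15 [0.6128 0.0112 0.0632] F [-1.7  1.1 -2.8] T [0.129 0.191 0.059] q6 -0.524 q1 -0.11 phi 0.414
```

jog_arm --pt "0 0 0" --pt "0 0 0" --pt "0 0 0" --twist '[-0.08,-0.08,0]' --hand '[20,20,20]'

```text
time: 20.45
ee_pos: [0.6128, 0.0113, 0.0632]
tcp_rot: [-0.559, 0.432, -0.432, 0.56]
ft_force: [-2.4, 1.2, -2.4]
grip_width: 0.0294
```

```bash
python3 st.py
```

```text
20.45 [0.6128 0.0113 0.0632] F [-2.4  1.2 -2.4] T [0.4   0.184 0.008] q6 -0.366 q1 -0.11 phi 0.255
```

jog_arm --pt "0 0 0" --pt "0 0 0" --pt "0 0 0" --pt "0 0 0" --twist '[-0.08,-0.08,-0.08,0]' --hand '[20,20,20,20]'

```text
time: 20.85
ee_pos: [0.6128, 0.0117, 0.0632]
tcp_rot: [-0.504, 0.496, -0.496, 0.504]
ft_force: [-0.9, 3.5, -2.9]
grip_width: 0.0292
```

```bash
python3 st.py
```

```text
20.85 [0.6128 0.0117 0.0632] F [-0.9  3.5 -2.9] T [0.718 0.098 0.065] q6 -0.127 q1 -0.11 phi 0.016
```

jog_arm --pt "0 0 -0.2" --pt "0 0 -0.3" --pt "0 0 0" --twist '[-0.08,-0.08,0]' --hand '[20,20,20]'

```text
time: 21.15
ee_pos: [0.6128, 0.0116, 0.0627]
tcp_rot: [-0.462, 0.535, -0.535, 0.463]
ft_force: [-1.8, 4.5, -2.7]
grip_width: 0.0288
```

```bash
python3 st.py
```

```text
21.15 [0.6128 0.0116 0.0627] F [-1.8  4.5 -2.7] T [0.874 0.071 0.118] q6 0.033 q1 -0.11 phi -0.144
```

jog_arm --pt "0 0.3 -0.38" --pt "0 0.2 -0.38" --pt "0 0 -0.38" --pt "0 0 -0.38" --pt "0 0 0" --twist '[-0.1,-0.1,-0.1,-0.1,0]' --hand '[20,20,20,20,20]'

```text
time: 21.65
ee_pos: [0.6129, 0.0118, 0.0612]
tcp_rot: [-0.347, 0.616, -0.616, 0.348]
ft_force: [-0.0, 5.2, -2.2]
grip_width: 0.0291
```

```bash
python3 st.py
```

```text
21.65 [0.6129 0.0118 0.0612] F [-0.   5.2 -2.2] T [ 0.848 -0.036  0.11 ] q6 0.434 q1 -0.11 phi -0.544
```

jog_arm --pt "0 0 -0.38" --pt "0 0 -0.38" --pt "0 0 -0.38" --pt "0 0 0" --twist '[-0.1,-0.1,-0.1,0]' --hand '[20,20,20,20]'

```text
time: 22.05
ee_pos: [0.613, 0.0118, 0.0601]
tcp_rot: [-0.251, 0.661, -0.661, 0.252]
ft_force: [0.7, 4.2, -3.1]
grip_width: 0.0291
```

```bash
python3 st.py
```

```text
22.05 [0.613  0.0118 0.0601] F [ 0.7  4.2 -3.1] T [ 0.947 -0.105  0.101] q6 0.733 q1 -0.11 phi -0.843
```

jog_arm --pt "0 0 -0.38" --pt "0 0 -0.38" --pt "0 0 -0.38" --pt "0 0 0" --twist '[-0.1,-0.1,-0.1,0]' --hand '[20,20,20,20]'

```text
time: 22.45
ee_pos: [0.6131, 0.0118, 0.059]
tcp_rot: [-0.15, 0.691, -0.691, 0.15]
ft_force: [1.0, 4.4, -4.5]
grip_width: 0.0289
```

```bash
python3 st.py
```

```text
22.45 [0.6131 0.0118 0.059 ] F [ 1.   4.4 -4.5] T [ 1.087 -0.252  0.122] q6 1.033 q1 -0.11 phi -1.143
```

jog_arm --pt "0 0 -0.38" --pt "0 0 -0.38" --pt "0 0 0" --twist '[-0.1,-0.1,0]' --hand '[20,20,20]'

```text
time: 22.75
ee_pos: [0.6132, 0.0118, 0.0583]
tcp_rot: [-0.08, 0.703, -0.702, 0.081]
ft_force: [1.6, 4.6, -4.0]
grip_width: 0.0289
```

```bash
python3 st.py
```

```text
22.75 [0.6132 0.0118 0.0583] F [ 1.6  4.6 -4. ] T [ 1.158 -0.289  0.052] q6 1.233 q1 -0.11 phi -1.343
```

jog_arm --pt "0 0 -0.38" --pt "0 0 -0.38" --pt "0 0 0" --twist '[-0.1,-0.1,0]' --hand '[20,20,20]'

```text
time: 23.05
ee_pos: [0.6134, 0.0118, 0.0579]
tcp_rot: [-0.009, 0.707, -0.707, 0.01]
ft_force: [0.7, 5.2, -1.5]
grip_width: 0.0294
```

```bash
python3 st.py
```

```text
23.05 [0.6134 0.0118 0.0579] F [ 0.7  5.2 -1.5] T [ 1.151 -0.212  0.078] q6 1.433 q1 -0.11 phi -1.543
```

jog_arm --pt "0 0 -0.38" --pt "0 0 0" --twist '[-0.1,0]' --hand '[20,20]'

```text
time: 23.25
ee_pos: [0.6134, 0.0118, 0.0579]
tcp_rot: [0.026, 0.707, -0.707, -0.025]
ft_force: [-0.3, 4.8, 0.3]
grip_width: 0.0292
```

```bash
python3 st.py
```

```text
23.25 [0.6134 0.0118 0.0579] F [-0.3  4.8  0.3] T [ 1.25  -0.013  0.11 ] q6 1.533 q1 -0.11 phi -1.643
```

The knob has reached the tab: z has stopped falling and Fz is rising. I'll hold the height and keep turning by feel.

jog_arm --pt "0 0 0" --pt "0 0 0" --pt "0 0 0" --twist '[-0.08,-0.08,0]' --hand '[20,20,20]'

```text
time: 23.55
ee_pos: [0.6134, 0.0117, 0.0579]
tcp_rot: [0.082, 0.703, -0.702, -0.081]
ft_force: [-0.4, 5.4, 1.0]
grip_width: 0.0289
```

```bash
python3 st.py
```

```text
23.55 [0.6134 0.0117 0.0579] F [-0.4  5.4  1. ] T [ 1.238 -0.029  0.156] q6 1.692 q1 -0.11 phi -1.802
```

jog_arm --pt "0 0 0" --pt "0 0 0" --twist '[-0.08,0]' --hand '[20,20]'

```text
time: 23.75
ee_pos: [0.6134, 0.0117, 0.0579]
tcp_rot: [0.11, 0.699, -0.698, -0.109]
ft_force: [-0.5, 5.6, 2.1]
grip_width: 0.0289
```

```bash
python3 st.py
```

```text
23.75 [0.6134 0.0117 0.0579] F [-0.5  5.6  2.1] T [ 1.125 -0.023  0.216] q6 1.772 q1 -0.11 phi -1.882
```

jog_arm --pt "0 0 0" --pt "0 0 0" --twist '[-0.06,0]' --hand '[20,20]'

```text
time: 23.95
ee_pos: [0.6134, 0.0116, 0.0579]
tcp_rot: [0.131, 0.695, -0.695, -0.13]
ft_force: [0.1, 5.3, 2.7]
grip_width: 0.0289
```

```bash
python3 st.py
```

```text
23.95 [0.6134 0.0116 0.0579] F [0.1 5.3 2.7] T [ 1.192 -0.065  0.229] q6 1.832 q1 -0.11 phi -1.942
```

jog_arm --pt "0 0 0" --pt "0 0 0" --twist '[0,0]' --hand '[20,20]'

```text
time: 24.15
ee_pos: [0.6134, 0.0116, 0.0579]
tcp_rot: [0.13, 0.695, -0.695, -0.129]
ft_force: [-0.9, 5.1, 1.7]
grip_width: 0.029
```

```bash
python3 st.py
```

```text
24.15 [0.6134 0.0116 0.0579] F [-0.9  5.1  1.7] T [ 1.13  -0.039  0.213] q6 1.83 q1 -0.11 phi -1.94
```

jog_arm --pt "0 0 0" --pt "0 0 0" --pt "0 0 0" --twist '[-0.06,0,0]' --hand '[20,20,20]'

```text
time: 24.45
ee_pos: [0.6134, 0.0116, 0.0578]
tcp_rot: [0.151, 0.691, -0.691, -0.15]
ft_force: [-0.1, 4.4, 2.3]
grip_width: 0.029
```

```bash
python3 st.py
```

```text
24.45 [0.6134 0.0116 0.0578] F [-0.1  4.4  2.3] T [ 1.184 -0.037  0.135] q6 1.891 q1 -0.11 phi -2.0
```

jog_arm --pt "0 0 0" --twist '[0]' --hand '[20]'

```text
time: 24.55
ee_pos: [0.6134, 0.0116, 0.0579]
tcp_rot: [0.151, 0.691, -0.691, -0.15]
ft_force: [0.5, 5.3, 3.1]
grip_width: 0.0285
```

```bash
python3 st.py
```

```text
24.55 [0.6134 0.0116 0.0579] F [0.5 5.3 3.1] T [ 1.163 -0.076  0.261] q6 1.891 q1 -0.11 phi -2.0
```

jog_arm --pt "0 0 0" --twist '[0]' --hand '[20]'

```text
time: 24.65
ee_pos: [0.6134, 0.0116, 0.0579]
tcp_rot: [0.151, 0.691, -0.691, -0.15]
ft_force: [-0.4, 5.5, 2.4]
grip_width: 0.0289
```

```bash
python3 st.py
```

```text
24.65 [0.6134 0.0116 0.0579] F [-0.4  5.5  2.4] T [ 1.241 -0.009  0.185] q6 1.891 q1 -0.11 phi -2.0
```

Torque readings are noisy by about 0.05 N m, so I'll average several.

```bash
cat > avg.py <<'E'
from h import *
L=[]
for i in range(10):
    arm.grab_frame("scene"); s=arm.get_state(); L.append([*s["ft_force"],*s["torque"],s["ee_pos"][2]*1000])
L=np.array(L);print(s["time"],L.mean(0).round(3),"sd Tz",L[:,5].std().round(3))
E
python3 avg.py
```

```text
25.15 [-3.2800e-01  5.4180e+00  2.8560e+00  1.1790e+00 -3.8000e-02  2.2300e-01
  5.7867e+01] sd Tz 0.029
```

jog_arm --pt "0 0 0" --pt "0 0 0" --twist '[-0.06,0]' --hand '[20,20]'

```text
time: 25.35
ee_pos: [0.6134, 0.0116, 0.0579]
tcp_rot: [0.173, 0.686, -0.686, -0.171]
ft_force: [0.3, 4.7, 2.6]
grip_width: 0.0289
```

```bash
python3 avg.py
```

```text
25.85 [-2.0500e-01  5.3260e+00  2.9780e+00  1.1790e+00 -4.5000e-02  2.3000e-01
  5.7853e+01] sd Tz 0.02
```

jog_arm --pt "0 0 0" --pt "0 0 0" --pt "0 0 0" --twist '[0,-0.06,0]' --hand '[20,20,20]' --grip_force 60

```text
time: 26.15
ee_pos: [0.6134, 0.0115, 0.0578]
tcp_rot: [0.193, 0.68, -0.68, -0.192]
ft_force: [0.0, 5.2, 3.6]
grip_width: 0.0287
```

```bash
python3 avg.py
```

```text
26.65 [-1.7600e-01  5.1390e+00  3.9360e+00  1.1790e+00 -4.1000e-02  2.6100e-01
  5.7841e+01] sd Tz 0.03
```

jog_arm --pt "0 0 0" --pt "0 0 0" --twist '[-0.06,0]' --hand '[20,20]'

```text
time: 26.85
ee_pos: [0.6134, 0.0115, 0.0578]
tcp_rot: [0.214, 0.674, -0.674, -0.213]
ft_force: [-0.4, 5.0, 4.8]
grip_width: 0.0292
```

```bash
python3 avg.py
```

```text
27.35 [-0.237  5.018  4.521  1.16  -0.068  0.287 57.829] sd Tz 0.023
```

Averaged torque is now 0.29 N m and rising with each step, so the bolt is firm. Releasing.

jog_arm --pt "0 0 0" --pt "0 0 0" --pt "0 0 0" --pt "0 0 0" --pt "0 0 0" --pt "0 0 0" --twist '[0,0,0,0,0,0]' --hand '[50,50,50,50,50,50]'

```text
time: 27.95
ee_pos: [0.6125, 0.0113, 0.0568]
tcp_rot: [-0.215, -0.674, 0.674, 0.215]
ft_force: [0.9, -0.4, -0.3]
grip_width: 0.05
```

```bash
python3 avg.py; python3 st.py
```

```text
28.45 [ 6.2000e-02  1.7500e-01 -1.4900e-01  8.0000e-02  2.8000e-02  1.8000e-02
  5.6933e+01] sd Tz 0.036
28.45 [0.6126 0.0115 0.0569] F [-0.1  0.1 -0. ] T [ 0.076  0.056 -0.014] q6 2.078 q1 -0.11 phi -2.188
```

I have time to spare, so I'll regrip with no load and check that the torque climbs at the core's stiffness, meaning the knob itself holds still.

jog_arm --pt "0 0 1" --pt "0 0 0" --pt "0 0 0" --pt "0 0 0" --pt "0 0 0" --pt "0 0 0" --pt "0 0 0" --twist '[0,0,0,0,0,0,0]' --hand '[50,20,20,20,20,20,20]' --grip_force 50

```text
time: 29.15
ee_pos: [0.6128, 0.0117, 0.058]
tcp_rot: [0.215, 0.674, -0.674, -0.215]
ft_force: [1.0, 1.5, 0.0]
grip_width: 0.0291
```

```bash
python3 avg.py
```

```text
29.65 [ 1.4470e+00  2.5100e+00 -2.7500e-01  5.0200e-01 -2.3300e-01  2.8000e-02
  5.7989e+01] sd Tz 0.034
```

jog_arm --pt "0 0 0" --pt "0 0 0" --pt "0 0 0" --twist '[-0.08,-0.08,0]' --hand '[20,20,20]'

```text
time: 29.95
ee_pos: [0.6128, 0.0117, 0.058]
tcp_rot: [0.268, 0.654, -0.654, -0.268]
ft_force: [2.1, 2.6, 0.0]
grip_width: 0.0289
```

```bash
python3 avg.py
```

```text
30.45 [ 2.357  3.89  -0.802  0.835 -0.386  0.127 57.99 ] sd Tz 0.028
```

jog_arm --pt "0 0 0" --pt "0 0 0" --pt "0 0 0" --twist '[-0.07,-0.07,0]' --hand '[20,20,20]'

```text
time: 30.75
ee_pos: [0.6127, 0.0117, 0.058]
tcp_rot: [0.313, 0.634, -0.634, -0.313]
ft_force: [3.5, 4.7, -0.8]
grip_width: 0.029
```

```bash
python3 avg.py; python3 st.py
```

```text
31.25 [ 2.614  4.506 -0.771  0.899 -0.427  0.221 57.991] sd Tz 0.03
31.25 [0.6127 0.0117 0.058 ] F [ 2.6  4.9 -0.3] T [ 0.861 -0.432  0.227] q6 2.378 q1 -0.11 phi -2.487
```

The torque climbs elastically past the 0.08 loose level, so it's clamped. One last small nudge, then I'll release and retreat.

jog_arm --pt "0 0 0" --pt "0 0 0" --pt "0 0 0" --twist '[-0.05,0,0]' --hand '[20,20,20]'

```text
time: 31.55
ee_pos: [0.6128, 0.0117, 0.058]
tcp_rot: [0.329, 0.626, -0.626, -0.328]
ft_force: [2.4, 4.7, -0.4]
grip_width: 0.0289
```

```bash
python3 avg.py
```

```text
32.05 [ 2.489  4.616 -0.905  0.929 -0.449  0.282 57.987] sd Tz 0.018
```

jog_arm --pt "0 0 0" --pt "0 0 0" --pt "0 0 0" --pt "0 0 0" --pt "0 0 0" --pt "0 0 5" --pt "0 0 15" --pt "0 0 30" --pt "0 0 40" --pt "0 0 40" --pt "0 0 0" --twist '[0,0,0,0,0,0,0,0,0,0,0]' --hand '[52,52,52,52,52,52,52,52,52,52,52]'

```text
time: 33.15
ee_pos: [0.6171, 0.0111, 0.1972]
tcp_rot: [0.333, 0.628, -0.624, -0.324]
ft_force: [0.9, -0.4, 1.2]
grip_width: 0.0521
```

Run:
```python
from h import *
im,d=arm.grab_frame("scene");print(arm.get_state()["time"])
for n in("bolt","bolt_knob","seat"): print(n,[(w("scene",r["position"]).round(4).tolist(),round(r["confidence"],2)) for r in arm.mark_of("scene",n)])
u,v=map(int,pix("scene",[.613,.011,.04]));cv2.imwrite("pics/d.png",cv2.resize(im[v-40:v+30,u-50:u+50],None,fx=7,fy=7,interpolation=2))
```

```text
33.2
bolt [([0.6152, 0.0093, 0.0109], 0.61), ([0.4898, -0.1401, 0.0029], 0.6), ([0.4412, -0.213, -0.001], 0.55)]
bolt_knob [([0.4459, -0.2135, 0.0619], 0.91), ([0.6118, 0.0085, 0.0524], 0.64), ([0.4902, -0.1421, 0.0676], 0.64), ([0.6113, 0.0108, 0.0093], 0.26)]
seat [([0.6102, 0.0106, 0.0254], 0.89)]
```

View pics/d.png

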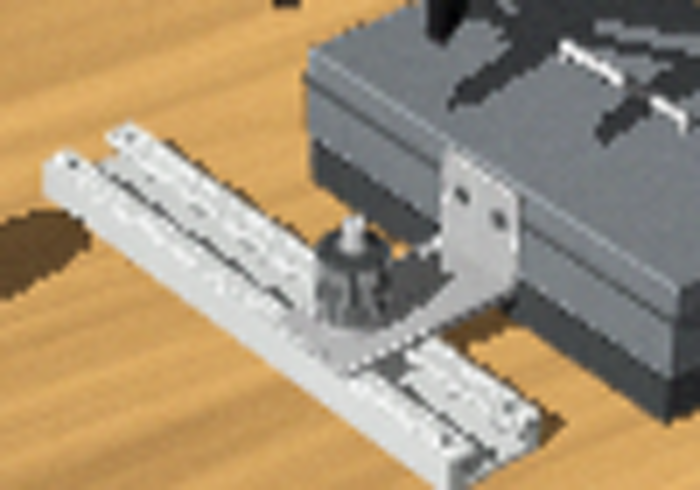

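The picture shows the knob at (350,280) seated flat on the tab, with the shank standing upright out of its top at (355,230). The gripper is clear and the torque was 0.28 N m before release, so I'm handing in.

```bash
python3 -c "
from cell import arm
print(arm.sign_off())"
```

```text
the job is handed in; nothing more can be done
None
```

The box is clamped to the rail with the T-bolt, and I handed the job in at about 33 s of the 72 s allowed. The system reported no verdict.

**What I did**
- I centred the jaws on the bolt's knob with two light grips at right angles, then lifted it out of the stand.
- The head first landed on one of the rail's lips at about 12 N. I found the slot by feel with small shifts.
- I slid the bolt along until it pressed on the notch end at about 7 N, then backed off slightly.
- I turned it clockwise until the head stopped, about 1.7 rad, and followed the knob down until it met the tab.
- I tightened to about 0.27 N m, released, then regripped to test it. Torque rose elastically to about 0.22 N m, well above the 0.08 N m loose level. I nudged it to 0.28 N m and let go.

**Last checks**
- **Picture:** the last one shows the knob flat on the tab, the bolt upright and the gripper clear.
- **Position:** the camera's bolt mark is about 5 mm from its seat mark, and its knob mark is about 3 mm away. Each mark is only good to about 4 mm; the contact felt at the notch end supports home.
- **Not seen directly:** the head under the lips and the clamping force. I infer them from the torque.
- **Torque noise:** single readings were off by about 0.05 N m and at first disagreed (0.14 to 0.26), so I relied on averages of ten.
- **Side force:** about 5 N remained on the knob while I gripped it. It was gone after the first release.

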